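Stretch the spring tester to its mark and hold it

ROBOT

A 6-joint arm with a two-finger parallel gripper is mounted at the origin on a cart in front of the work surface, level with it; the furniture and walls round the work are solid. World frame = base frame: x ahead of the robot, y to its left, z up, the work surface at z = 0. Lengths are in m, angles in rad, forces in N, time in s.
With the tool pointing down it reaches from about 0.25 to 0.725 m from the base axis. Payload 4 kg.
Tool frame: the origin (TCP) lies on the centre line of the jaws, within the pads' length; the fingertips stand 22 mm ahead of it and the grasp point (between the pads) lies 3 mm ahead of it; z points along the fingers, y is the line along which they close (so a half turn about z gives the same grasp; the last joint's range is limited). The gripper opens to 85 mm and grips with 20 to 120 N. Pads are 22 mm wide; open, the fingers measure 114 mm over their backs; the gripper's body (76 mm by 85 mm) begins 54 mm behind the grasp point. The pads swing forward as they close: fully open they stand 13 mm farther back than shut.
Start: joints at [-1.277, 0.241, 0.005, 1.335, 0, 1.571], TCP at [0.145, -0.479, 0.253] pointing down, gripper open.
Joint ranges: [-2.72, 2.72], [-1.05, 1.87], [-1.09, 1.28], [-1.99, 2.15], [-1.42, 1.44], [-3.14, 3.14]. Speed limits (rad/s): [2.79, 2.79, 3.14, 3.14, 3.14, 3.14].

INTERFACE

Orientations are given as a unit quaternion [x, y, z, w].
In Python, from workcell import bot gives the robot as it stands.
- The arm moves only by the shell command python3 -m inch 'ROWS'. ROWS is JSON, one flat list of numbers, 7 for each row, row after row: the shift along the world's x, y, z in mm, then the turn, a rotation vector about the world's x, y, z in rad, then the opening in per cent of the stroke, from 0 (shut) to 100 (fully open). A call has 1 to 8 rows; each row is the pose to reach, as a shift and turn from the pose commanded when the call began; what a row does not reach only later rows make up. A row lasts 1/12 s, in which the tool goes at most 41.7 mm and 7.16 degrees, less where a joint would pass 70% of its speed; a pose out of reach is approached as far as the arm can. A call with a gripper value outside its range is refused whole. The fingers move at their own pace and stop on an object; the grip force is fixed at half the most. Time passes only in rows, so rows that repeat a pose let the fingers close. It gives the time, the measured TCP pose, the force, the opening and the grip force at its end, in the units of the state.
- bot.get_obs(): the state, without advancing time (a new reading comes with each control period).
- bot.camera(name): name is "scene" or "top" or "wrist"; returns the picture (384x512x3 uint8, blue, green, red); there is no depth.
- bot.camera_info(name): a dict with "intrinsics" (3x3 intrinsics, pixels), "camera_from_world" (4x4, takes a point from world to camera coordinates); the wrist camera has in their place "hand_eye" (4x4, takes a point from camera to tool coordinates, whose origin is the TCP and whose axes are the flange's). Camera axes: x right, y down, z forward; pixel columns grow to the right and rows downward; lengths in m; the calibration is good to about 2 mm. A picture is of the moment at which its call begins: read the wrist's pose just before it. camera_info takes no time and is no camera call.
- bot.job_done(): hands the job in; it is judged then, once.
Trained networks look in the newest picture that a camera, given by its name, has taken for a name from the list of things; names that differ only in an ending like _2 or _b are one class to them, and where a whole thing is asked for, a point or a joint stands for the part that bears it (a point fixed in the world has none). Each returns a list of dicts, best first, with "confidence" (0 to 1); they miss things now and then, are a little off and sometimes report something else, mostly with a low value. They report only what shows in the picture. A call takes as long as a camera call.
- bot.silhouettes(camera, target): "mask" (384x512 bool, what is visible of it) and "uv" ([column, row] in pixels, amid what is visible of it).
- bot.spot_point(camera, target): "uv" ([column, row] in pixels: a listed point, or the origin of a listed thing).
The state is a dict: "clock": time; "joint_pos": joint angles; "joint_vel": joint speeds; "tau": joint torques, N m; "eef_pos": TCP position; "tool_rot": TCP orientation; "ft_force": force on the tool from outside, world axes, zero at the start; "ft_torque": the same for the moment, N m; "grip_width": finger opening in m; "grasp_force": force on a finger pad.
Only numpy, scipy, OpenCV 4.12 (cv2) and the standard library are available. Lean on these libraries where they do the work, as an engineer would, in place of code of your own. Each camera call takes 0.05 s, during which the arm holds its last target. There are 200 camera calls.

TASK

Get the spring stretcher on the bench ready for a reading: first swing its red-knobbed lock lever well over to the outside, so that the gate no longer bars the slide, then draw the black T-handle out against its spring until the yellow pointer stands opposite the red flag on the scale. Keep hold of the handle: the job finishes with the gripper still holding the slide steadily at the flag. Leave the beaker, the vial and the brass weight where they stand.

Things in the scene. Friction and masses are not known exactly. Their poses are not given: they have to be found in the camera images.
- stretcher: Spring stretcher, fixed to the bench: aluminium housing 200 x 56 mm, top 40 mm above the bench, on a dark base plate 206 x 112 x 7 mm. Origin: centre of its underside. -x is the direction in which the handle is pulled (roughly towards the robot), z up. Lock lever on its +y side, white scale ledge (34 mm above the bench) on its -y side. Entries below use this 'stretcher frame'.
- handle (a point): Centre of the black T-handle's level bar: round, 14 mm thick, 60 mm long, along the stretcher's y, 92 mm above the bench, on a 12 mm upright stem. The slide's grey block below it is 40 x 50 mm, top 54 mm above the bench. Slide home: x = +60, y = 0 mm in the stretcher frame. Grip it from above, fingers in front of and behind the bar.
- pointer (a point): Tip of the slide's yellow pointer, which moves with the handle: always at the handle's x in the stretcher frame, y = -39 mm, 44 mm above the bench.
- flag_tip (a point): Inner tip of the red flag (a tab 8 mm wide along the pull direction), fixed on the scale ledge: y = -42 mm in the stretcher frame, 37 mm above the bench; a thin upright part just outside it reaches 54 mm. It marks where the pointer must come to.
- slide (a joint): How far the slide is pulled out, m: 0 home, 0.100 at its end stop; towards the stretcher's -x. The flag calls for 0.040 to 0.088. A spring pulls it home: about 3 N at home, rising by 1.1 N per 10 mm (about 13 N at 0.088). While the lock is shut the gate stops it after about 3 mm.
- lock (a joint): Lock lever angle, rad: 0 shut (lever upright, gate lying across the slot in front of the slide), 1.25 at its stop (lever laid far out to the stretcher's +y, gate standing up). Pivots about a shaft along the stretcher's x; the gate is clear above about 0.7. Friction (0.12 N m, 2 N at the knob) keeps it where it is left.
- lock_shaft (a point): Point on the lock shaft's axis below the lever: x = -50 mm, y = +36 mm in the stretcher frame, 47 mm above the bench.
- lever_knob (a point): Middle of the lock lever's red knob (18 mm thick, 24 mm tall), 60 mm from the shaft axis along the lever, which is a 10 mm steel rod below the knob. At lock = 0 it stands straight above lock_shaft, 107 mm above the bench; it tips over towards the stretcher's +y. It can be pushed over with the shut fingertips from its inner (-y) side.
- beaker_250: Clear glass beaker, 71 mm across, 90 mm tall, standing loose behind the stretcher on the left; origin: centre of its underside. Bystander.
- brass_weight: Brass-coloured weight with a knob, 27 mm across, 47 mm tall, standing loose to the right of the hot plate; origin: centre of its underside. Bystander.
- vial: Corked glass vial with pink contents, 21 mm across, 60 mm tall, standing loose behind the hot plate on the right; origin: centre of its underside. Bystander.

How it is judged:
By the outcome, as a careful person would: the job done as asked, in the order asked, and still so for the second after the job is handed in, while the arm keeps its last pose, push and grip.
It also fails if it takes over 35 s, if anything falls off the work surface, if the arm or the gripper's body presses on something with over 40 N, if the wrist force passes 120 N, or if a joint passes its speed limit or range.

## Working session

There is one attempt and no reset: what is moved stays moved. The work goes in short steps, Python scripts to look and compute and a shell command to move; the robot and the scene stay as the last step left them, time stands still between calls to the robot, and variables do not carry over. Pictures are saved under pics/ and viewed, at most 10 in all, crops included, and the job is handed in when it is done.

```bash
mkdir -p pics; cat > h.py <<'E'
import numpy as np, cv2
from workcell import bot
def ray(cam,uv):
    i=bot.camera_info(cam);K=np.array(i["intrinsics"]);T=np.array(i["camera_from_world"])
    d=T[:3,:3].T@np.linalg.inv(K)@np.array([uv[0],uv[1],1.]);o=-T[:3,:3].T@T[:3,3];return o,d
def atz(cam,uv,z):
    o,d=ray(cam,uv);return o+d*(z-o[2])/d[2]
E
python3 - <<'E'
from h import *
ims=[]
Z=dict(handle=.092,pointer=.044,flag_tip=.037,lever_knob=.107,lock_shaft=.047,stretcher=0)
for c in("scene","top"):
    im=bot.camera(c);cv2.imwrite(f"pics/{c}0.png",im)
    for n,z in Z.items():
        r=bot.spot_point(c,n)
        for q in r[:2]: print(c,n,np.round(q["uv"],1),round(q["confidence"],2),np.round(atz(c,q["uv"],z),4))
o=bot.get_obs();print(o["clock"],o["eef_pos"],o["tool_rot"],o["grip_width"])
E
```

```text
scene handle [193.8 169.6] 0.61 [0.4918 0.2557 0.092 ]
scene pointer [212.3 179.7] 0.9 [0.5269 0.2311 0.044 ]
scene pointer [214.4 196.9] 0.21 [0.4924 0.1828 0.044 ]
scene flag_tip [212.5 195.1] 0.5 [0.496  0.1954 0.037 ]
scene lever_knob [178.5 197.8] 0.82 [0.4029 0.1986 0.107 ]
scene lock_shaft [185.  212.7] 0.8 [0.4072 0.1946 0.047 ]
scene stretcher [199.2 203.2] 0.6 [0.4693 0.2244 0.    ]
scene stretcher [336.6 243.2] 0.36 [ 0.6298 -0.1124  0.    ]
top handle [167.3 220.6] 0.83 [0.4971 0.2648 0.092 ]
top pointer [180.5 209.3] 0.96 [0.5308 0.2426 0.044 ]
top flag_tip [201.6 223.8] 0.35 [0.4984 0.192  0.037 ]
top lever_knob [190.3 265.9] 0.51 [0.3965 0.207  0.107 ]
top lock_shaft [199.6 262.3] 0.67 [0.4075 0.192  0.047 ]
top stretcher [191.1 241.8] 0.82 [0.4584 0.2187 0.    ]
0.7 [ 0.1447911  -0.47856406  0.25333598] [9.89229838e-01 1.46370511e-01 3.84948766e-06 1.63088924e-05] 0.08533569510381693
```

View pics/scene0.png

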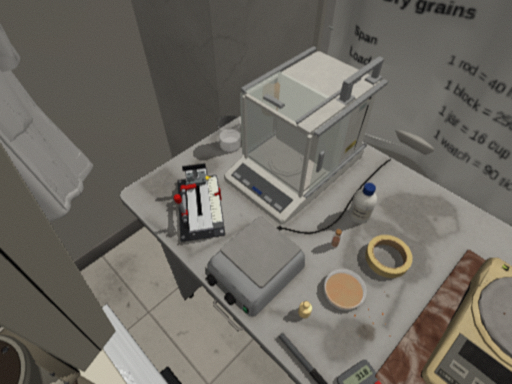

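View pics/top0.png

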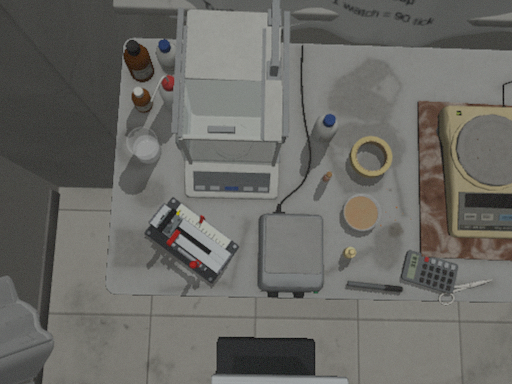

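```bash
cat >> h.py <<'E'
M=dict(handle=(60,0,92),pointer=(60,-39,44),lever_knob=(-50,36,107),lock_shaft=(-50,36,47),stretcher=(0,0,0))
def w(p,pt):
    c,s=np.cos(p[2]),np.sin(p[2]);x,y,z=np.array(pt)/1e3;return np.array([p[0]+c*x-s*y,p[1]+s*x+c*y,z])
def proj(cam,P):
    i=bot.camera_info(cam);K=np.array(i["intrinsics"]);T=np.array(i["camera_from_world"]);q=K@(T[:3,:3]@P+T[:3,3]);return q[:2]/q[2]
E
python3 - <<'E'
from h import *
from scipy.optimize import least_squares
D={"scene":dict(handle=(193.8,169.6),pointer=(212.3,179.7),lever_knob=(178.5,197.8),lock_shaft=(185,212.7),stretcher=(199.2,203.2)),
"top":dict(handle=(167.3,220.6),pointer=(180.5,209.3),lever_knob=(190.3,265.9),lock_shaft=(199.6,262.3),stretcher=(191.1,241.8))}
f=lambda p:np.concatenate([proj(c,w(p,M[n]))-uv for c in D for n,uv in D[c].items()])
r=least_squares(f,[.464,.221,.95],loss="soft_l1");print(r.x,np.round(f(r.x).reshape(-1,2),1).tolist())
p=r.x
for c,uv,z in(("top",(201.6,223.8),.037),("scene",(212.5,195.1),.037)):
    d=atz(c,uv,z)[:2]-p[:2];print("flag in frame",np.cos(p[2])*d[0]+np.sin(p[2])*d[1],-np.sin(p[2])*d[0]+np.cos(p[2])*d[1])
out=[]
for c,b in(("top",(135,190)),("scene",(150,150))):
    im=cv2.imread(f"pics/{c}0.png");im=im[b[1]:b[1]+105,b[0]:b[0]+110];out.append(cv2.resize(im,(400,382),interpolation=cv2.INTER_CUBIC))
cv2.imwrite("pics/z.png",np.hstack(out))
E
```

```text
[0.462163   0.21652272 0.92694739] [[-0.2, -3.1], [-1.7, -2.5], [0.3, -0.0], [-2.1, 0.1], [-0.2, 3.2], [0.2, -0.5], [0.6, 0.6], [4.2, -3.0], [-2.7, 1.7], [1.0, -1.5]]
flag in frame 0.0021640411743027096 -0.043744438319810966
flag in frame 0.003441864865344174 -0.03969796231013353
```

View pics/z.png

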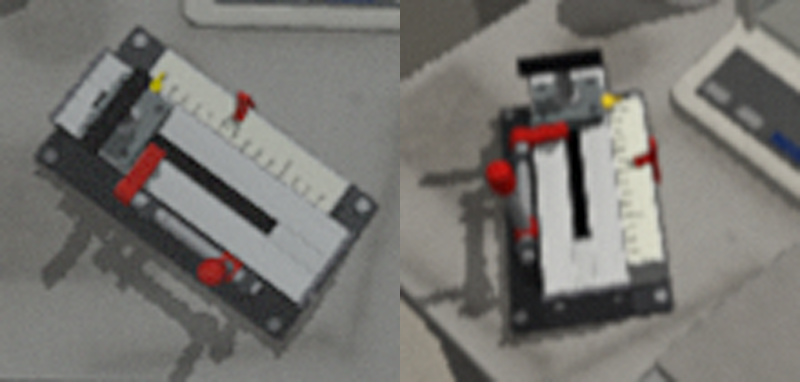

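The crop shows the knob at top (193,264), the flag tip at (200,222), the yellow pointer near (178,213) and the gate shut. The pose fit agrees with this: yaw is about 0.927 and the flag sits at stretcher x ≈ +3 mm. Next I move above the lever with the fingers shut.

```bash
python3 -m inch '[125,290,0,0,0,0.95,0,125,290,0,0,0,0.95,0,125,290,0,0,0,0.95,0,125,290,0,0,0,0.95,0,125,290,0,0,0,0.95,0,125,290,0,0,0,0.95,0,125,290,0,0,0,0.95,0,125,290,0,0,0,0.95,0]'
python3 -m inch '[125,290,0,0,0,0.95,0,125,290,0,0,0,0.95,0,125,290,0,0,0,0.95,0,125,290,0,0,0,0.95,0,125,290,0,0,0,0.95,0,125,290,0,0,0,0.95,0,125,290,0,0,0,0.95,0,125,290,0,0,0,0.95,0]'
python3 -m inch '[33,78,0,0,0,0.304,0,33,78,0,0,0,0.304,0,33,78,0,0,0,0.304,0,33,78,0,0,0,0.304,0]'
cat >> h.py <<'E'
from scipy.spatial.transform import Rotation as R
def wproj(P,o,i):
    K=np.array(i["intrinsics"]);H=np.array(i["hand_eye"])
    t=R.from_quat(o["tool_rot"]).inv().apply(P-np.array(o["eef_pos"]));q=K@(H[:3,:3].T@(t-H[:3,3]));return q[:2]/q[2]
def wray(uv,o,i,z):
    K=np.array(i["intrinsics"]);H=np.array(i["hand_eye"]);r=R.from_quat(o["tool_rot"])
    d=r.apply(H[:3,:3]@np.linalg.inv(K)@np.array([uv[0],uv[1],1.]));c=r.apply(H[:3,3])+o["eef_pos"];return c+d*(z-c[2])/d[2]
P0=[0.462163,0.21652272,0.92694739]
def s(p,W):
    d=np.array(W)[:2]-p[:2];c,q=np.cos(p[2]),np.sin(p[2]);return np.round([1e3*(c*d[0]+q*d[1]),1e3*(-q*d[0]+c*d[1])],1)
E
python3 - <<'E'
from h import *
o=bot.get_obs();i=bot.camera_info("wrist");im=bot.camera("wrist")
print(o["clock"],o["eef_pos"],o["tool_rot"],o["joint_pos"],s(P0,o["eef_pos"]))
Z=dict(handle=.092,pointer=.044,flag_tip=.037,lever_knob=.107,lock_shaft=.047,stretcher=0)
for n,z in Z.items():
    for q in bot.spot_point("wrist",n)[:2]:
        uv=q["uv"];W=wray(uv,o,i,z);print(n,np.round(uv,1),round(q["confidence"],2),np.round(W,4),s(P0,W))
        
for n in M: print(n,np.round(wproj(w(P0,M[n]),o,i)))
cv2.imwrite("pics/w1.png",im)
E
```

```text
clock: 1.37
eef_pos: [0.2701, -0.1856, 0.2535]
tool_rot: [0.811, 0.586, 0.001, 0.0]
ft_force: [0.2, -0.5, 0.3]
grip_width: -0.0003
grasp_force: 0.0
clock: 2.03
eef_pos: [0.396, 0.1051, 0.2535]
tool_rot: [0.452, 0.892, 0.001, 0.0]
ft_force: [0.6, -0.0, 0.5]
grip_width: -0.0
grasp_force: 0.0
clock: 2.37
eef_pos: [0.4282, 0.1815, 0.2527]
tool_rot: [0.314, 0.949, -0.0, -0.0]
ft_force: [0.2, -0.9, -0.6]
grip_width: 0.0002
grasp_force: 0.0
2.3667 [0.42818642 0.18148624 0.2526833 ] [ 3.14194995e-01  9.49358383e-01 -2.81499891e-04 -2.95447530e-04] [ 4.00915163e-01  1.72428889e-01 -8.28707906e-02  1.31631214e+00
 -3.32121822e-05  1.04013241e+00] [-48.4   6.1]
handle [361.1 177.6] 0.76 [0.4945 0.2676 0.092 ] [60.3  4.8]
pointer [346.9 193.9] 0.93 [0.5246 0.2495 0.044 ] [ 63.9 -30.2]
flag_tip [297.3 198.6] 0.59 [0.4954 0.1952 0.037 ] [  2.9 -39.4]
lever_knob [252.5 144.2] 0.89 [0.3963 0.1984 0.107 ] [-54.   41.8]
lock_shaft [260.7 139.3] 0.83 [0.4045 0.2031 0.047 ] [-45.3  38.1]
stretcher [293.9 159.9] 0.91 [0.4601 0.2196 0.    ] [1.2 3.5]
stretcher [299.6 201.7] 0.52 [0.5157 0.1917 0.    ] [ 12.3 -57.8]
handle [360. 182.]
pointer [343. 200.]
lever_knob [257. 150.]
lock_shaft [257. 141.]
stretcher [293. 162.]
```

View pics/w1.png

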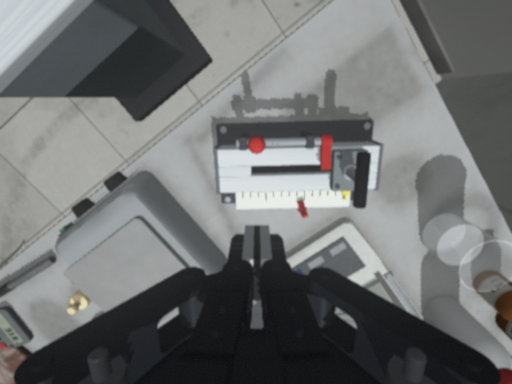

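The wrist view shows the red knob at (257,145), the handle at (361,180), the pointer at (345,195) and the flag tip at (300,200). That puts the stretcher about 3.5 mm further to its +y than the first fit. I'll lower and push the lever over.

```bash
python3 -m inch '[-1,-1,-143,0,0,0,0,-1,-1,-143,0,0,0,0,-1,-1,-143,0,0,0,0,-1,-1,-143,0,0,0,0,-1,-1,-143,0,0,0,0,-1,-1,-143,0,0,0,0]'
python3 -m inch '[-10,7,0,0,0,0,0,-18,14,0,0,0,0,-24,18,0,0,0,0,0,-34,25,-4,0,0,0,0,-42,31,-11,0,0,0,0]' || true
```

```text
clock: 3.22
eef_pos: [0.4262, 0.1776, 0.1101]
tool_rot: [0.317, 0.948, -0.001, -0.001]
ft_force: [0.2, 0.3, 1.0]
grip_width: 0.0
grasp_force: 0.0$: bad value
```

```bash
python3 -m inch '[-10,7,0,0,0,0,0,-18,14,0,0,0,0,0,-24,18,0,0,0,0,0,-34,25,-4,0,0,0,0,-42,31,-11,0,0,0,0,-46,35,-17,0,0,0,0,-51,38,-23,0,0,0,0,-51,38,-23,0,0,0,0]'
python3 - <<'E'
from h import *
o=bot.get_obs();i=bot.camera_info("wrist");im=bot.camera("wrist")
print(o["ft_force"],s([.4595,.2187,.927],o["eef_pos"]))
t=bot.camera("top")[190:295,130:240];sc=bot.camera("scene")[140:245,145:255]
print(cv2.imwrite("pics/p2.png",np.hstack([cv2.resize(a,(400,382),interpolation=cv2.INTER_CUBIC) for a in(t,sc)])))
E
```

```text
clock: 3.88
eef_pos: [0.3765, 0.2168, 0.0881]
tool_rot: [0.316, 0.949, 0.0, 0.002]
ft_force: [3.4, -4.1, 2.6]
grip_width: 0.0
grasp_force: 2.3
[ 3.43099542 -4.08783291  2.62813527] [-51.4  65.3]
True
```

View pics/p2.png

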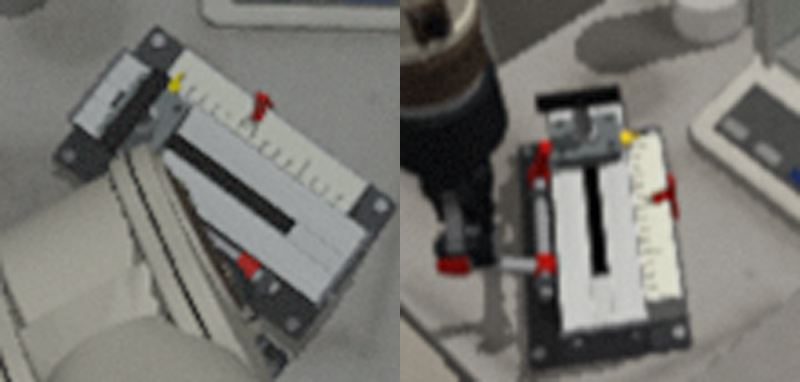

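The lever is laid out almost flat (knob at crop (455,265) in the scene half) and the gate stands up. The slide is still home. Next I retreat and go above the handle.

```bash
python3 -m inch '[8,-6,12,0,0,0,0,12,-9,50,0,0,0,0,12,-9,90,0,0,0,0,40,0,112,0,0,0,60,75,20,112,0,0,0,60,110,42,112,0,0,0,60,119,48,112,0,0,0,60,119,48,112,0,0,0,60]'
python3 - <<'E'
from h import *
o=bot.get_obs();i=bot.camera_info("wrist");im=bot.camera("wrist")
print(o["clock"],o["eef_pos"],o["tool_rot"])
for n,z in dict(handle=.092,pointer=.044,flag_tip=.037,lever_knob=.066).items():
    for q in bot.spot_point("wrist",n)[:1]:
        uv=q["uv"];W=wray(uv,o,i,z);print(n,np.round(uv,1),round(q["confidence"],2),np.round(W,4),s([.4595,.2187,.927],W))
for q in bot.silhouettes("wrist","handle")[:1]:
    m=q["mask"];print(q["uv"],q["confidence"],cv2.minAreaRect(np.argwhere(m)[:,::-1].astype(np.float32)))
cv2.imwrite("pics/w3.png",im)
E
```

```text
clock: 4.7
eef_pos: [0.4966, 0.267, 0.1993]
tool_rot: [0.316, 0.949, 0.001, -0.0]
ft_force: [0.0, -0.1, 0.1]
grip_width: 0.0511
grasp_force: 0.0
4.7 [0.49660808 0.26702239 0.19925949] [ 3.15874594e-01  9.48799861e-01  1.43596071e-03 -4.29660119e-05]
handle [254.8 190.8] 0.71 [0.4939 0.2657 0.092 ] [58.3  0.7]
pointer [257.9 212.2] 0.79 [0.5281 0.244  0.044 ] [ 61.4 -39.7]
flag_tip [208.8 215.2] 0.43 [0.5008 0.1966 0.037 ] [  7.1 -46.3]
lever_knob [124.3  84.1] 0.64 [0.3562 0.2287 0.066 ] [-54.   88.6]
[256.3, 184.4] 0.97 ((257.0, 191.0), (72.0, 40.0), 90.0)
```

View pics/w3.png

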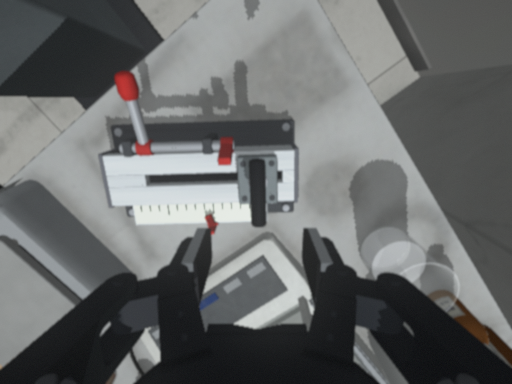

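The handle bar is centred between the fingers at (258,192) and the lever is far over (knob at (125,85)). The body is tilted about 0.03 rad, so the yaw is about 0.955. I'll descend and grip.

```bash
python3 -m inch '[-1,-1,-35,0,0,0.028,60,-1,-1,-70,0,0,0.028,60,-1,-1,-95,0,0,0.028,60,-1,-1,-106,0,0,0.028,60,-1,-1,-106,0,0,0.028,60,-1,-1,-106,0,0,0.028,60]'
python3 -m inch '[0,0,0,0,0,0,0,0,0,0,0,0,0,0,0,0,0,0,0,0,0,0,0,0,0,0,0,0,0,0,0,0,0,0,0,0,0,0,0,0,0,0,0,0,0,0,0,0,0]'
```

```text
clock: 5.5
eef_pos: [0.493, 0.263, 0.0934]
tool_rot: [0.303, 0.953, -0.0, -0.0]
ft_force: [0.8, -0.4, -0.2]
grip_width: 0.0513
grasp_force: 0.0
clock: 6.08
eef_pos: [0.4958, 0.2652, 0.0956]
tool_rot: [0.303, 0.953, 0.003, 0.002]
ft_force: [0.5, 4.2, 7.2]
grip_width: 0.0121
grasp_force: 58.7
```

```bash
python3 -m inch '[-4,-6,0,0,0,0,0,-8,-12,0,0,0,0,0,-13,-18,0,0,0,0,0,-18,-25,0,0,0,0,0,-23,-33,0,0,0,0,0,-27,-38,0,0,0,0,0,-27,-38,0,0,0,0,0]'
python3 - <<'E'
from h import *
o=bot.get_obs()
p=[.4595,.2187,.955]
for c in("top","scene"):
    bot.camera(c)
    for n,z in dict(handle=.092,pointer=.044,flag_tip=.037).items():
        for q in bot.spot_point(c,n)[:1]:
            W=atz(c,q["uv"],z);print(c,n,np.round(q["uv"],1),round(q["confidence"],2),s(p,W))
t=bot.camera("top")[190:295,130:240];sc=bot.camera("scene")[140:245,145:255]
cv2.imwrite("pics/p4.png",np.hstack([cv2.resize(a,(400,382),interpolation=cv2.INTER_CUBIC) for a in(t,sc)]))
E
```

```text
clock: 6.67
eef_pos: [0.4693, 0.2275, 0.0956]
tool_rot: [0.303, 0.953, 0.004, 0.002]
ft_force: [3.5, 6.8, 2.5]
grip_width: 0.012
grasp_force: 58.9
top flag_tip [201.1 222.4] 0.49 [  3.7 -49.2]
scene handle [194.4 181.4] 0.79 [ 8.6 -4. ]
scene pointer [211.8 189.9] 0.68 [ 14.1 -43.2]
scene flag_tip [214.  196.3] 0.38 [ -2.6 -46.7]
```

View pics/p4.png

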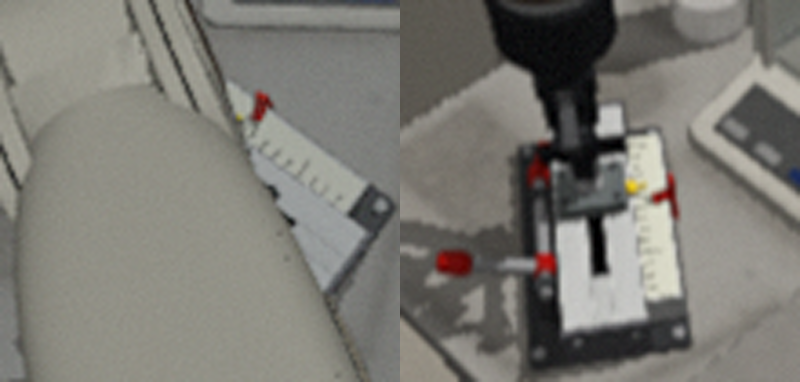

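The pointer, at scene crop (634,187), is still about 10 mm short of the flag tip at (655,197). The slide is out about 46 mm. I'll pull about 9 mm more and look with the wrist camera.

```bash
python3 -m inch '[-3,-4,0,0,0,0,0,-5,-7,0,0,0,0,0,-5,-7,0,0,0,0,0]'
python3 - <<'E'
from h import *
o=bot.get_obs();i=bot.camera_info("wrist");im=bot.camera("wrist");p=[.4595,.2187,.955]
for n,z in dict(pointer=.044,flag_tip=.037).items():
    for q in bot.spot_point("wrist",n)[:1]: print(n,np.round(q["uv"],1),round(q["confidence"],2),s(p,wray(q["uv"],o,i,z)))
b=(160,150);print(i["intrinsics"])
w_=cv2.resize(im[150:300,160:360],(533,400),interpolation=cv2.INTER_CUBIC)
sc=cv2.resize(bot.camera("scene")[165:225,185:225],(267,400),interpolation=cv2.INTER_CUBIC)
cv2.imwrite("pics/p5.png",np.hstack([w_,sc]))
E
```

```text
clock: 7.42
eef_pos: [0.465, 0.2214, 0.0956]
tool_rot: [0.303, 0.953, 0.004, 0.003]
ft_force: [4.7, 8.5, 2.3]
grip_width: 0.0122
grasp_force: 59.0
[[276.62407515   0.         256.54829915]
 [  0.         276.62407515 186.02307549]
 [  0.           0.           1.        ]]
```

View pics/p5.png

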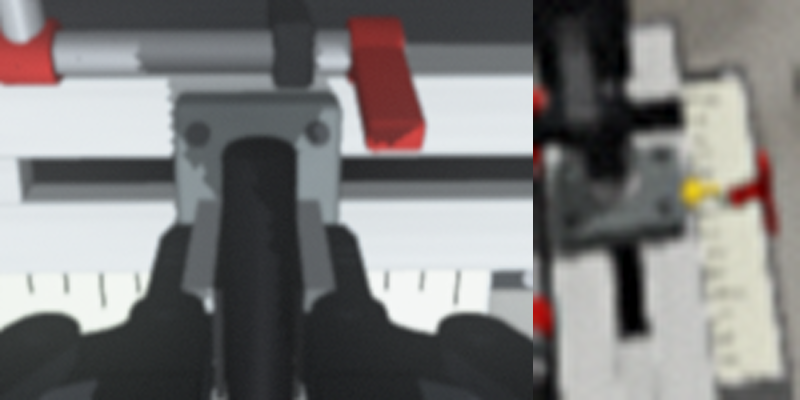

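The pointer tip is at scene crop (718,188) and the flag tip at (732,197), so they look almost opposite. I'll check this numerically with colour centroids.

```bash
python3 - <<'E'
from h import *
p=[.4595,.2187,.955]
for uvp,uvf in (((212.7,193.2),(214.8,194.5)),):
    print("eye",s(p,atz("scene",uvp,.044)),s(p,atz("scene",uvf,.037)))
im=bot.camera("scene");h=cv2.cvtColor(im,cv2.COLOR_BGR2HSV).astype(int)
i0=cv2.cvtColor(cv2.imread("pics/scene0.png"),cv2.COLOR_BGR2HSV).astype(int)
t0=cv2.cvtColor(cv2.imread("pics/top0.png"),cv2.COLOR_BGR2HSV).astype(int)
def show(name,c,h,b):
    u0,v0,u1,v1=b;H=h[v0:v1,u0:u1]
    for col,m,z in(("yel",(abs(H[...,0]-26)<6)&(H[...,1]>120),.044),("red",((H[...,0]<9)|(H[...,0]>172))&(H[...,1]>130),.040)):
        a=np.argwhere(m)[:,::-1]+[u0,v0];k=m.sum()
        if k: print(name,col,k,a.mean(0),a.min(0),a.max(0),s(p,atz(c,a.mean(0),z)),[list(s(p,atz(c,x,z))) for x in a[:4]] if col=="yel" else "")
        if col=="red": print(a.tolist())
show("scene now","scene",h,(205,180,225,205)); show("scene0","scene",i0,(205,172,225,205)); show("top0","top",t0,(172,204,210,232))
for c in("scene",):
  for d in(50,55,60,65): print(d,proj(c,w(p,(60-d,-39,44))),proj(c,w(p,(60-d,-42,37))),proj(c,w(p,(60-d,-52,37))),proj(c,w(p,(60-d,-52,54))))
E
```

```text
eye [  2.6 -44.4] [  3.1 -49.3]
scene now yel 12 [208.66666667 193.33333333] [207 192] [211 195] [  4.  -34.1] [[np.float64(8.7), np.float64(-32.8)], [np.float64(8.2), np.float64(-35.3)], [np.float64(5.8), np.float64(-29.9)], [np.float64(5.4), np.float64(-32.5)]]
scene now red 23 [218.17391304 193.26086957] [215 188] [220 198] [  3.3 -58.4] 
[[219, 188], [219, 189], [219, 190], [219, 191], [218, 192], [219, 192], [215, 193], [216, 193], [217, 193], [218, 193], [219, 193], [220, 193], [215, 194], [216, 194], [217, 194], [218, 194], [219, 194], [220, 194], [215, 195], [220, 195], [220, 196], [220, 197], [220, 198]]
scene0 yel 15 [207.26666667 177.13333333] [205 176] [210 179] [ 60.5 -35.4] [[np.float64(65.2), np.float64(-32.3)], [np.float64(64.7), np.float64(-35.0)], [np.float64(64.2), np.float64(-37.7)], [np.float64(63.8), np.float64(-40.3)]]
scene0 red 23 [218.17391304 193.26086957] [215 188] [220 198] [  3.3 -58.4] 
[[219, 188], [219, 189], [219, 190], [219, 191], [218, 192], [219, 192], [215, 193], [216, 193], [217, 193], [218, 193], [219, 193], [220, 193], [215, 194], [216, 194], 
[... 534 characters left out ...]
 [202, 219], [200, 220], [201, 220], [202, 220], [200, 221], [201, 221], [200, 222], [201, 222], [176, 229], [177, 229], [175, 230], [176, 230], [177, 230], [178, 230], [175, 231], [176, 231], [177, 231], [178, 231], [179, 231], [180, 231]]
50 [210.34289897 191.2987026 ] [211.74986211 192.8324983 ] [215.55868399 192.32638398] [214.98879487 188.19415118]
55 [210.51974381 192.77197325] [211.93036693 194.30169494] [215.75187394 193.79205968] [215.18284401 189.66700316]
60 [210.69780043 194.25533899] [212.11210078 195.78089514] [215.94637768 195.26770267] [215.37823209 191.15001786]
65 [210.87708131 195.74890395] [212.29507625 197.27020143] [216.14220865 196.75341496] [215.57497303 192.64330083]
```

Everything agrees: slide out about 56 mm and flag at about 55.5 mm, within 1 mm. I'll hold briefly and hand in.

```bash
python3 -m inch '[0,0,0,0,0,0,0,0,0,0,0,0,0,0,0,0,0,0,0,0,0,0,0,0,0,0,0,0]'; python3 -c "
from workcell import bot
print(bot.job_done())"
```

```text
clock: 8.0
eef_pos: [0.4652, 0.2217, 0.0956]
tool_rot: [0.302, 0.953, 0.005, 0.003]
ft_force: [4.1, 7.5, 3.6]
grip_width: 0.012
grasp_force: 59.0
the job is handed in; nothing more can be done
None
```

Job handed in at 8.0 s: the lock lever is swung well over to the outside, and the gripper holds the slide about 56 mm out, with the pointer about 1 mm from the flag by camera measurement; the beaker, vial and weight were not touched.

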